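# Feel out the concealed hatch catch and hold it in

### The arm

A 7-joint arm with a two-finger parallel gripper is mounted at the origin on the work surface. World frame = base frame: x ahead of the robot, y to its left, z up, the work surface at z = 0. Lengths are in m, angles in rad, forces in N, time in s.
With the tool pointing down it reaches from about 0.425 to 0.95 m from the base axis. Payload 4.7 kg.
Tool frame: the origin (TCP) lies midway between the tips of the shut fingers; the grasp point (between the pads) lies 19 mm behind it; y points along the fingers, x is the direction in which the jaws open and shut, and the axes are right-handed (so a half turn about y gives the same grasp; the last joint's range is limited). The gripper opens to 85 mm and grips with 20 to 120 N. Pads are 22 mm wide; open, the fingers measure 114 mm over their backs; the gripper's body (76 mm by 85 mm) begins 54 mm behind the grasp point. The pads swing forward as they close: fully open they stand 13 mm farther back than shut.
Start: joints at [1.317, 0.469, -0.049, 1.532, 0.024, 1.141, -0.082], TCP at [0.151, -0.658, 0.231] pointing down, gripper open.
Joint ranges: [-2.59, 2.59], [-0.33, 1.99], [-1.39, 1.29], [0.1, 2.45], [-1.04, 4.18], [0.21, 1.99], [-2.66, 2.66]. Speed limits (rad/s): [2.57, 2.57, 3.14, 3.14, 3.14, 3.14, 3.14].

### API

Orientations are given as a rotation vector (axis times angle).
In Python, from rig import arm, fingers, inverse_kinematics, get_obs, capture, camera_model gives the robot as it stands. Calls block until the motion is done:
- arm.movep(position, orientation): joint-space move of the TCP to a pose.
- arm.line_to(position, rot=None, rate=0.15, guard=None): straight line of the TCP; rot=None keeps the orientation; rate is the mean speed in m/s. With guard (N) it stops when the force on the tool has changed by that much, and returns True; else False.
- arm.move_j(angles): joint-space move.
- fingers.set_gripper(opening): finger opening in m; the grip force is fixed at half the most; returns when the fingers have stopped.
- arm.sleep(seconds).
- inverse_kinematics(position, orientation): joint angles nearest the present ones, or None.
- get_obs(): the state.
- capture(name): name is "scene" or "top" or "wrist"; returns the picture (384x512x3 uint8, red, green, blue); there is no depth.
- camera_model(name): a dict with "K" (3x3 intrinsics, pixels), "world_from_camera" (4x4, takes a point from camera to world coordinates); the wrist camera has in their place "T_tool_cam" (4x4, takes a point from camera to tool coordinates, whose origin is the TCP and whose axes are the tool frame's). Camera axes: x right, y down, z forward; pixel columns grow to the right and rows downward; lengths in m; the calibration is good to about 2 mm. A picture is of the moment at which its call begins: read the wrist's pose just before it. camera_model takes no time and is no camera call.
A pose or a line that the arm cannot do raises arm.MotionError and nothing moves.
- arm.close_job(): hands the job in, once; it reports no verdict.
The state is a dict: "t": time; "joint_pos": joint angles; "qvel": joint speeds; "joint_torque": joint torques, N m; "eef_pos": TCP position; "tool_rot": TCP orientation; "wrist_force": force on the tool from outside, world axes, zero at the start; "moment": the same for the moment, N m; "grip_width": finger opening in m.
Only numpy, scipy, OpenCV 4.12 (cv2) and the standard library are available. Lean on these libraries where they do the work, as an engineer would, in place of code of your own. Each camera call takes 0.05 s, during which the arm holds its last target.

### The job

The grey terminal enclosure on the bench has five identical flush discs in its top, and one of them is the concealed catch of the blue hatch; the other four are dead blanking plugs. With the shut fingertips feel across the discs until you find the one that gives, press it fully in so that the hatch swings ajar by itself, and finish while still holding it pressed in. Do not touch the hatch, and leave the orange cap, the bezel and the bin where they are.

Things in the scene. Friction and masses are not known exactly. Their poses are not given: they have to be found in the camera images.
- panel: The terminal enclosure: grey box, 190 mm (its x) by 360 mm (its y) by 50 mm high, bolted to the bench by four small steel feet at its y ends. Origin: centre of the underside; z up; its flat top panel lies at z = 50 mm. Five discs lie flush in that panel, see disc_row.
- disc_row (a point): Centre of the middle disc's face, at x = -50 mm, y = 0, z = 50 mm of the enclosure. The discs' centres lie in a row along the enclosure's y at -128, -64, 0, 64, 128 mm from here. Each disc is 47 mm across, box-coloured, flush, in a 53 mm round well that shut fingertips can follow it into. Any of the five may be the catch, and it cannot be seen which; the other four are rigid.
- catch (a joint): How far the concealed catch disc is pressed in, m: 0 = flush with the panel, 0.006 = fully in, against a hard stop. It yields from about 3 N, takes about 6 N to be fully in, and springs back when let go. It swings the hatch ajar in proportion.
- hatch: The blue hatch in the enclosure's top, 74 mm (x) by 122 mm (y), 4 mm thick, flush when shut. Origin: on its hinge, at x = 85 mm, y = 0, z = 50 mm of the enclosure; it reaches from there to x = 11 mm. Axes parallel to the enclosure's when shut. With the catch fully in it is tilted 0.5 rad, its edge nearer the discs raised; it shuts when the catch springs back.
- cap: Bystander: loose orange plastic cap, 28 mm across, 22 mm high, standing on the enclosure's top beside the hatch. Origin: centre of its underside.
- bezel: Bystander: loose device bezel, black with a white face, 70 x 95 x 20 mm, lying on the bench. Origin: centre of its underside.
- bin: Bystander: loose open blue bin, 140 x 100 x 60 mm, on the bench. Origin: centre of its underside.

How it is judged:
At the end, for the whole second after the job is handed in: The catch disc is held at least 4.5 mm in by the fingers (pushing with more than 1.5 N), the hatch stands ajar by more than 0.3 rad, and the three bystanders are within 20 mm of where they began (value of joint catch above 0.0045 m and angle between hatch's own z axis and vertical above 0.3 rad and contact force between the fingers and anything else above 1.5 N and distance of each of cap, bezel, bin from where it was at the start of the episode below 0.02 m); the arm keeps its last pose, push and grip.
It fails at once if the hatch is touched by the robot (more than 1 N) (contact force between any of the fingers, the arm and hatch above 1 N).
It fails at once if a bystander (cap, bezel or bin) is shifted or lifted by more than 20 mm (distance of any of cap, bezel, bin from where it was at the start of the episode above 0.02 m).
It also fails if it takes over 51 s, if anything falls off the work surface, if the arm or the gripper's body presses on something with over 40 N, if the wrist force passes 120 N, or if a joint passes its speed limit or range.

## Working session

There is one attempt and no reset: what is moved stays moved. The work goes in short steps, each a Python script; the robot and the scene stay as the last script left them, time stands still between calls to the robot, and variables do not carry over. Pictures are saved under pics/ and viewed, and the job is handed in when it is done.

```bash
ls; mkdir -p pics
python3 - <<'E'
from rig import *
import cv2
print(get_obs())
for n in("scene","top"):
    cv2.imwrite(f"pics/{n}0.png",capture(n)[:,:,::-1]); print(n,camera_model(n))
print(camera_model("wrist"))
E
```

```text
pics
{'t': 0.0, 'joint_pos': array([ 1.31706049,  0.46945532, -0.04859222,  1.5336939 ,  0.02411044,
        1.1410049 , -0.0823312 ]), 'qvel': array([ 1.71869753e-05,  3.30302934e-04,  1.62905423e-03,  6.95225754e-05,
       -1.53047028e-03, -3.25663909e-04, -9.75492272e-05]), 'joint_torque': array([ 8.05766867e-04, -5.10302067e+01, -4.62187501e-02, -2.37712455e+01,
        1.08173559e-02,  7.39315816e-03,  6.13633432e-06]), 'eef_pos': array([ 0.15036369, -0.65743732,  0.23025207]), 'tool_rot': array([-1.30599381,  1.04313594, -1.04046922]), 'wrist_force': array([ 0.2508684 , -0.33845384,  0.18737385]), 'moment': array([0.00408473, 0.00809037, 0.06473899]), 'grip_width': 0.08548472727364298}
scene {'K': array([[414.11722854,   0.        , 255.66830112],
       [  0.        , 414.11722854, 186.13114105],
       [  0.        ,   0.        ,   1.        ]]), 'world_from_camera': array([[-0.72677476,  0.39790173, -0.55988629,  1.2808777 ],
       [ 0.68683738,  0.41236406, -0.59850671,  0.73114674],
       [-0.00726987, -0.81953041, -0.57298958,  0.74726943],
       [ 0.        ,  0.   
[... 284 characters left out ...]
      [-0.99987725,  0.00150616, -0.01559522,  0.01540478],
       [ 0.01544233, -0.07351459, -0.99717458,  1.18069808],
       [ 0.        ,  0.        ,  0.        ,  1.        ]])}
{'K': array([[301.52389495,   0.        , 254.83892729],
       [  0.        , 301.52389495, 191.26815922],
       [  0.        ,   0.        ,   1.        ]]), 'T_tool_cam': array([[ 9.99998743e-01,  1.53994504e-03, -3.77788146e-04,
         1.03241732e-03],
       [ 8.35799409e-04, -3.09462574e-01,  9.50911256e-01,
        -1.42471709e-01],
       [ 1.34743978e-03, -9.50910376e-01, -3.09463472e-01,
         7.81191492e-02],
       [ 0.00000000e+00,  0.00000000e+00,  0.00000000e+00,
         1.00000000e+00]])}
```

View pics/scene0.png

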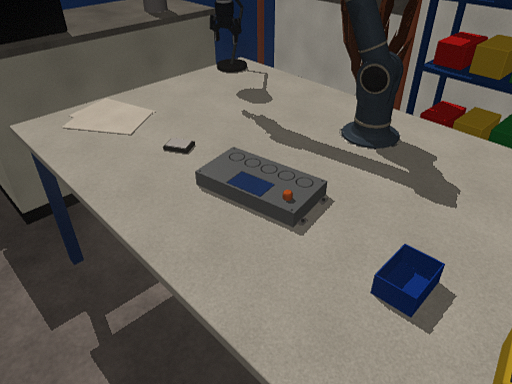

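View pics/top0.png

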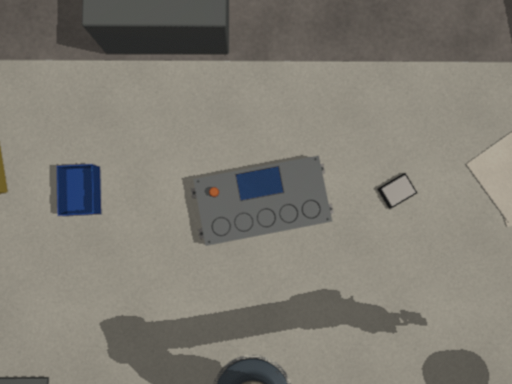

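The top view shows the hatch at about (260,183), the cap at (213,191) and the discs from (221,226) to (311,209). The scene view shows the discs from about (236,156) to (305,182). Next I'll refine these positions and triangulate them.

```bash
cat > h.py <<'E'
import numpy as np, cv2
from rig import *
def ray(n,uv):
    m=camera_model(n);T=m["world_from_camera"];d=np.linalg.inv(m["K"])@[uv[0],uv[1],1]
    d=T[:3,:3]@d; return T[:3,3],d/np.linalg.norm(d)
def plane(n,uv,z):
    o,d=ray(n,uv); return o+d*(z-o[2])/d[2]
def tri(a,b):
    o1,d1=ray("top",a);o2,d2=ray("scene",b)
    s=np.linalg.lstsq(np.c_[d1,-d2],o2-o1,rcond=None)[0]
    p,q=o1+s[0]*d1,o2+s[1]*d2
    return (p+q)/2,np.linalg.norm(p-q)
def discs(n,guess,r):
    im=cv2.imread(f"pics/{n}0.png");g=cv2.cvtColor(im,cv2.COLOR_BGR2GRAY).astype(float)
    out=[]
    for u,v in guess:
        bg=cv2.medianBlur(g.astype(np.uint8),21).astype(float)
        w=np.clip(bg-g-6,0,None)
        yy,xx=np.mgrid[:g.shape[0],:g.shape[1]]
        rr=np.hypot((xx-u)/r[0],(yy-v)/r[1])
        m=(rr<1.25)&(rr>.6)&(w>4)
        pts=np.c_[xx[m],yy[m]].astype(np.float32)
        e=cv2.fitEllipse(pts); out.append(e); print(n,len(pts),np.round(e[0],1),np.round(e[1],1))
    return [np.array(e[0]) for e in out]
def hatch(n):
    im=cv2.imread(f"pics/{n}0.png");h=cv2.cvtColor(im,cv2.COLOR_BGR2HSV)
    m=cv2.inRange(h,(100,100,30),(130,255,255))
    c=(260,183) if n=="top" else (251,183)
    k,l,st,ce=cv2.connectedComponentsWithStats(m)
    i=l[c[1],c[0]];return ce[i],st[i]
E
python3 - <<'E'
from h import *
T=discs("top",[(221,226),(244,222),(266,217),(289,213),(311,209)],(10,10))
S=discs("scene",[(305,182),(288,175.5),(270,169),(253,162.5),(236,156.5)],(9,6))
P=[]
for a,b in zip(T,S):
    p,e=tri(a,b);P.append(p);print(np.round(p,4),round(e,4),np.round(plane("top",a,.05),4))
P=np.array(P);print(np.linalg.norm(np.diff(P[:,:2],axis=0),axis=1),np.linalg.norm(P[4]-P[0]))
a,s=hatch("top");b,s2=hatch("scene");print(a,s,b,s2,tri(a,b))
for n in("top","scene"):
    im=cv2.imread(f"pics/{n}0.png")
    x,y=(180,140) if n=="top" else (180,135)
    cv2.imwrite(f"pics/{n}crop.png",cv2.resize(im[y:y+110,x:x+160],None,fx=5,fy=5,interpolation=cv2.INTER_CUBIC))
E
```

```text
top 128 [220.7 226.1] [18.  18.5]
top 115 [243.3 221.7] [18.2 18.3]
top 113 [265.8 217.4] [18.  18.3]
top 130 [288.5 213. ] [17.9 18.7]
top 136 [310.6 208.7] [18.  18.1]
scene 65 [304.2 182. ] [ 9.8 17.2]
scene 60 [286.9 175.5] [ 9.5 19.3]
scene 58 [269.5 169. ] [ 8.9 18.8]
scene 61 [252.8 162.7] [ 9.1 17.2]
scene 49 [236.9 156.6] [ 8.6 16.1]
[0.4802 0.0874 0.0498] 0.0007 [0.48   0.0877 0.05  ]
[0.4912 0.0255 0.0484] 0.0022 [0.492  0.0246 0.05  ]
[ 0.5032 -0.0375  0.0485] 0.0019 [ 0.5038 -0.0381  0.05  ]
[ 0.5152 -0.101   0.0486] 0.0017 [ 0.5158 -0.1015  0.05  ]
[ 0.5275 -0.1635  0.0495] 0.0008 [ 0.5278 -0.1637  0.05  ]
[0.06292988 0.06405784 0.06463084 0.06372071] 0.25533374385103536
[259.16682028 182.95852535] [ 237  167   46   33 1085] [250.44       183.34086957] [228 172  46  24 575] (array([ 0.60005112, -0.01969496,  0.04905676]), np.float64(0.0005732049482542016))
```

View pics/topcrop.png

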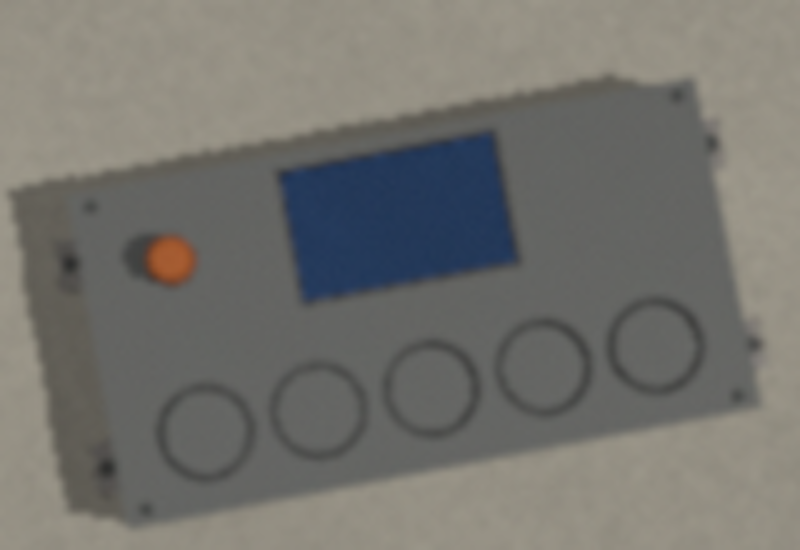

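The measured points hold up. The disc faces are at z≈0.049 and the pitch is about 64 mm. The hatch centre is 98 mm from the row, as it should be. I'll start feeling at the disc nearest the arm.

```bash
cat >> h.py <<'E'
D=np.array([[.4802,.0876],[.4916,.0250],[.5035,-.0378],[.5155,-.1012],[.5276,-.1636]])
# least-squares line with the 64 mm pitch
_k=np.arange(5)-2; _c=D.mean(0); _u=_k@D; _u/=np.linalg.norm(_u); D=_c+np.outer(_k*.064,_u)
from scipy.spatial.transform import Rotation as R
def rots():
    for s in(1,-1):
        x=np.array([*(s*_u),0]);y=np.array([0,0,-1.]);yield R.from_matrix(np.c_[x,y,np.cross(x,y)]).as_rotvec()
def feel(i,depth=.010,g=9):
    b=get_obs()["wrist_force"][2]
    hit=arm.line_to([*D[i],.050-depth],rate=.02,guard=g)
    o=get_obs();print(i,hit,"t",round(o["t"],2),"pos",np.round(o["eef_pos"],4),"F",np.round(o["wrist_force"],1),"base",round(b,1),flush=True)
    return o
E
python3 - <<'E'
from h import *
print(np.round(D,4))
fingers.set_gripper(0.0)
q0=get_obs()["joint_pos"]
c=[]
for r in rots():
    q=inverse_kinematics([*D[4],.15],r)
    if q is not None: c.append((np.abs(np.array(q)-q0).max(),r)); print(np.round(q,2))
r=min(c,key=lambda a:a[0])[1]; np.save("r.npy",r)
arm.movep([*D[4],.15],r); print(get_obs()["t"],get_obs()["grip_width"])
arm.line_to([*D[4],.065])
feel(4)
E
```

```text
[[ 0.4799  0.0878]
 [ 0.4918  0.0249]
 [ 0.5037 -0.038 ]
 [ 0.5156 -0.1009]
 [ 0.5274 -0.1638]]
[ 0.54  0.39 -0.39  1.9   0.19  0.89 -1.33]
[ 0.87  0.5  -0.85  1.88  0.45  0.97  1.58]
3.1083 0.0001356493491291981
4 True t 4.62 pos [ 0.5274 -0.1637  0.0501] F [-0.5  0.4  4.8] base 0.5
```

Run:
```python
from h import *
for i in (3,2,1,0):
    p=get_obs()["eef_pos"]
    arm.line_to([p[0],p[1],.065],rate=.1)
    arm.line_to([*D[i],.065],rate=.12)
    z=feel(i)["eef_pos"][2]
    if z<.0475: break
im=capture("scene");cv2.imwrite("pics/s1.png",im[:,:,::-1]);
```

```text
3 True t 6.59 pos [ 0.5155 -0.1009  0.0441] F [-2.2 -0.1  5.7] base -0.6
```

View pics/s1.png

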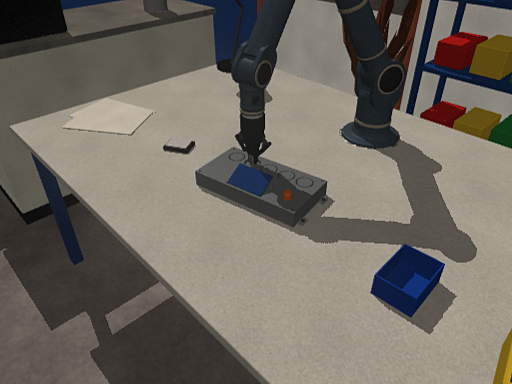

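The hatch at about (250,180) is now raised, so disc 3 is the catch, about 6 mm in. I'll push slightly harder against the stop and check that it holds.

Run:
```python
from h import *
print(arm.line_to([*D[3],.0425],rate=.01,guard=8))
for _ in range(4):
    o=get_obs();print(round(o["t"],2),np.round(o["eef_pos"],4),np.round(o["wrist_force"],1));arm.sleep(.5)
for n in("scene","top"):
    cv2.imwrite(f"pics/{n}2.png",capture(n)[:,:,::-1])
a=cv2.imread("pics/top2.png")[130:250,40:430];b=cv2.imread("pics/scene2.png")[130:230,150:350]
cv2.imwrite("pics/c2.png",np.vstack([cv2.resize(a,(780,240)),cv2.resize(b,(720,360),interpolation=cv2.INTER_CUBIC)[:, :].copy() if 0 else cv2.copyMakeBorder(cv2.resize(b,(700,350),interpolation=cv2.INTER_CUBIC),0,0,0,80,cv2.BORDER_CONSTANT)]))
```

```text
True
6.85 [ 0.5155 -0.1009  0.0441] [-1.7 -0.1  6.2]
7.35 [ 0.5155 -0.1009  0.0441] [-1.7  1.1  6.3]
7.85 [ 0.5155 -0.1009  0.0441] [-1.4  0.5  5.9]
8.35 [ 0.5156 -0.1009  0.0441] [-1.5  0.3  5.7]
```

View pics/c2.png

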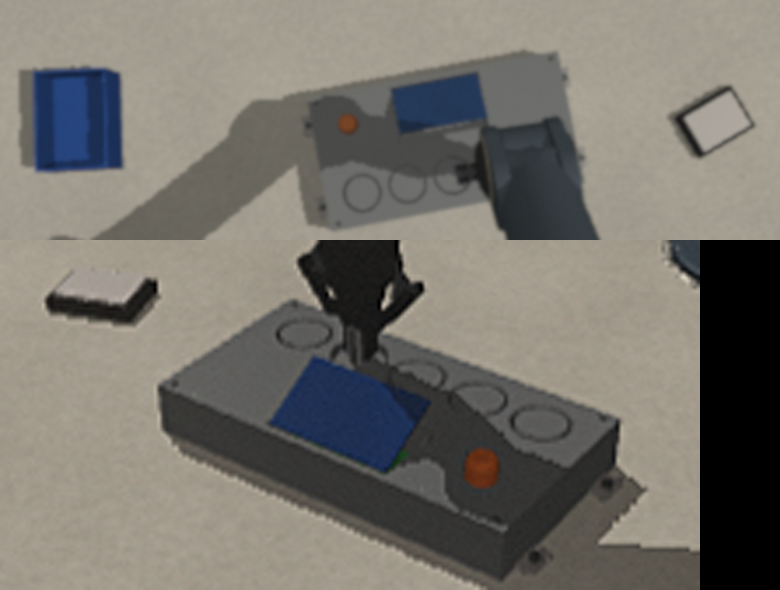

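The hatch stands clearly ajar. The cap, bezel and bin are where they started. The push is steady at about 6 N and 6 mm deep, so I'm handing in.

Run:
```python
from h import *
arm.close_job()
```

```text
the job is handed in; nothing more can be done
```

I found the catch, pressed it fully in and handed the job in with the fingers still holding it down. `close_job` gives no verdict, so my own checks are all I can report.

- **Measuring:** I located the five discs from the top and scene cameras. Their faces came out at z ≈ 49 mm, the pitch at 63–65 mm, and the hatch 98 mm from the row, which agrees with the given sizes.
- **Feeling:** With the fingertips shut, the disc at y ≈ −0.164 m was rigid and stopped at z = 50.1 mm. Its neighbour at y ≈ −0.101 m gave way to z = 44.1 mm, about 6 mm in, and the hatch rose. I did not feel the other three.
- **Last checks:** At about 8.4 s the fingers were holding at z = 44.1 mm with a steady push of about 6 N. The pictures showed the hatch clearly ajar and the cap, bezel and bin where they began. I judged these by eye and did not measure the tilt angle or the bystanders' positions.
- **What disagreed:** I tried to push harder against the stop. The move stopped on its 8 N guard, but the push settled back to about 6 N.

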